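# Open the sole heater and hold its sprung hood just under the balance point

## Task

The soles in the bench heater are warm enough: turn its heat knob anticlockwise all the way to the off stop, and only then take the hood by its bar handle and lift it clearly past its balance point, where the spring begins to carry it up. Then ease it back down to just below that point, a few centimetres at the handle, and finish there with the hood still held in the hand, so that the soles can be taken out and the hood will shut behind them. Guide the hood all the time, never letting it fly up or drop, and do not disturb the soles, the cutting die, the thread cone or the jar.

Things in the scene. Friction and masses are not known exactly. Their poses are not given: they have to be found in the camera images.
- heater: Bench sole heater, fixed: grey tub 236 (x) x 336 (y) x 71 mm high, open on top under the white hood; on its -y side a console (y -306 to -170 mm) with a flat top 85.5 mm above the bench. Origin on the bench under the tub's middle; x runs from the front (handle side, nearest the robot) to the back (hinge side), y to the left, z up. Turned up to 0.22 rad about z.
- knob_grip (a point): On the upright axis of the black heat knob, at gripping height: x -40, y -238, z 122.5 mm in the heater frame. The knob is a 44 mm disc with an upright grip bar, 42 mm long, 14 mm thick, 32 mm high (top 7 mm above this point, foot 25 mm below), and a white pointer line on half of its top. Turns with the knob: its x axis lies along the bar, the pointer on its -x half.
- knob (a joint): Angle of the heat knob, rad, growing clockwise seen from above, travel 4.7. 0 is the anticlockwise end stop, off: the bar then lies along the heater's x axis, pointer to the front. It starts 0.7 to 1.4 rad clockwise of off, turns against 0.03 N m of friction and stays where it is left.
- hood_handle (a point): Middle of the hood's bar handle: a round dark steel bar, 14 mm thick, 150 mm long, parallel to the heater's y axis, centre line 42 mm in front of the hood's front face and 22 mm below the hood's top. Moves with the hood; shut, it is at x -157, y 0, z 138 mm in the heater frame.
- hood_hinge (a point): Middle of the hood's hinge line, which runs along the heater's y axis at x 115, y 0, z 72 mm in the heater frame (the tub's back edge). With the hood shut the handle's centre is 272 mm in front of this line and 66 mm above it: 280 mm away, 0.238 rad above level.
- hood (a joint): Hood opening, rad: 0 shut, to a stop at 1.2; handle rises and goes back. White cover 230 x 336 x 88 mm, 0.9 kg. The balance is at 0.70 (40 deg, handle 298 mm above the bench): below it the hood falls shut (lifts with 1.6 N at the handle), above it a spring drives it up (to 1.7 N). Clearly past: 0.78 or more (handle 310 mm). Just below: 0.45 to 0.66 (handle 250 to 290 mm).
- sole0: A dark rubber shoe sole, 245 mm by 85 mm by 10 mm, lying in the tub under the hood, to be left there. Origin under its middle.
- sole1: The other sole of the pair, the same, lying beside it. Origin under its middle.
- die: A bystander on the bench: cutting die, an upright dark steel band in the outline of a sole, 245 by 88 mm and 32 mm high. Origin on the bench at its middle.
- cone: A bystander on the bench: grey thread cone 72 mm across its foot and 104 mm high. Origin at the centre of its foot.
- jar: A bystander on the bench: amber glass jar 68 mm across and 85 mm high with a steel lid. Origin at the centre of its foot.

How it is judged:
By the outcome, as a careful person would: the job done as asked, in the order asked, and still so for the second after the job is handed in, while the arm keeps its last pose, push and grip.
It also fails if it takes over 51 s, if anything falls off the work surface, if the arm or the gripper's body presses on something with over 40 N, if the wrist force passes 120 N, or if a joint passes its speed limit or range.

## Robot

A 7-joint arm with a two-finger parallel gripper is mounted at the origin on the work surface. World frame = base frame: x ahead of the robot, y to its left, z up, the work surface at z = 0. Lengths are in m, angles in rad, forces in N, time in s.
With the tool pointing down it reaches from about 0.425 to 0.8 m from the base axis. Payload 8.3 kg.
Tool frame: the origin (TCP) lies at the very end of the fingers, on their centre line; the grasp point (between the pads) lies 19 mm behind it; y points along the fingers, x is the direction in which the jaws open and shut, and the axes are right-handed (so a half turn about y gives the same grasp; the last joint's range is limited). The gripper opens to 85 mm and grips with 20 to 120 N. Pads are 22 mm wide; open, the fingers measure 114 mm over their backs; the gripper's body (76 mm by 85 mm) begins 54 mm behind the grasp point. The pads swing forward as they close: fully open they stand 13 mm farther back than shut.
Start: joints at [-1.309, 0.383, 0.016, 1.37, -0.006, 1.388, -0.046], TCP at [0.199, 0.592, 0.231] pointing down, gripper open.
Joint ranges: [-2.95, 2.95], [-0.25, 2.06], [-1.52, 1.56], [0.18, 2.33], [-1.44, 4.58], [0.02, 2.06], [-3.01, 3.01]. Speed limits (rad/s): [2.39, 2.39, 3.01, 3.01, 3.14, 3.14, 3.14].

## Interface

Orientations are given as a rotation vector (axis times angle).
In Python, from workcell import sensors, eyes, workorder gives the robot as it stands.
- The arm moves only by the tool drive_tool, never from a script. Its argument "commands" is one flat list of numbers, 5 for each row, row after row: the shift along the tool's x, y, z in mm, then the turn about the tool's y in rad, then the finger opening in mm, from 0 to 85.4. In form: [dx, dy, dz, roll, gripper, dx, dy, dz, roll, gripper, ...]. A call has exactly 5 rows; each row is the pose to reach, as a shift and turn from the pose measured when the call began, along the tool's axes at that moment; what a row does not reach only later rows make up. A row lasts 1/8 s, in which the tool goes at most 62.5 mm and 10.7 degrees, less where a joint would pass 70% of its speed; a pose out of reach is approached as far as the arm can. A call with a gripper value outside its range is refused whole. The fingers move at their own pace and stop on an object; "grip_force" is the grip in N (left out, the last holds). Time passes only in rows, so rows that repeat a pose let the fingers close, or fill a call up. It gives the time, the measured TCP pose, the force and the opening at its end, in the units of the state.
- sensors.get_obs(): the state, without advancing time (a new reading comes with each control period).
- eyes.camera(name): name is "scene" or "top" or "wrist"; returns the picture (384x512x3 uint8, red, green, blue); there is no depth.
- eyes.get_calibration(name): a dict with "fx", "fy", "cx", "cy" (pixels), "world_from_camera" (4x4, takes a point from camera to world coordinates). Camera axes: x right, y down, z forward; pixel columns grow to the right and rows downward; lengths in m; the calibration is good to about 2 mm. A picture is of the moment at which its call begins: read the wrist's pose just before it. get_calibration takes no time and is no camera call; for the wrist camera it gives the pose at the moment of the call.
- workorder.finish_job(): hands the job in, once; it reports no verdict.
The state is a dict: "time_s": time; "joints": joint angles; "joint_vel": joint speeds; "joint_torque": joint torques, N m; "tcp_pos": TCP position; "ee_rot": TCP orientation; "ft_force": force on the tool from outside, world axes, zero at the start; "moment": the same for the moment, N m; "gripper_width": finger opening in m.
Only numpy, scipy, OpenCV 4.12 (cv2) and the standard library are available. Lean on these libraries where they do the work, as an engineer would, in place of code of your own. Each camera call takes 0.05 s, during which the arm holds its last target.

## Working session

There is one attempt and no reset: what is moved stays moved. The work goes in short steps, Python scripts to look and compute and a tool call to move; the robot and the scene stay as the last step left them, time stands still between calls to the robot, and variables do not carry over. Pictures are saved under pics/ and viewed, and the job is handed in when it is done.

Besides the shell and the picture viewer there is one more tool, called after ">>>" as a command line: name --argument value ..., lists and objects as JSON in quotes. drive_tool: Moves the arm, as the interface text tells. Its arguments: {"type":"object","properties":{"commands":{"type":"array","items":{"type":"number"}},"grip_force":{"type":"number"}},"required":["commands"]}

```bash
ls; mkdir -p pics; python3 - <<'E'
from workcell import sensors, eyes
import cv2, numpy as np
np.set_printoptions(precision=4,suppress=True)
o=sensors.get_obs()
for k,v in o.items(): print(k,np.array(v))
for n in ["scene","top"]:
    im=eyes.camera(n); cv2.imwrite(f"pics/{n}0.png",im[...,::-1])
    print(n,eyes.get_calibration(n))
E
```

```text
pics
time_s 0.0
joints [-1.3089  0.3843  0.0164  1.3712 -0.0063  1.3882 -0.0465]
joint_vel [ 0.0013 -0.0004  0.0014  0.0009 -0.0002 -0.0002 -0.    ]
joint_torque [  0.0008 -62.76     0.8449 -37.1805   0.0167   0.0144   0.    ]
tcp_pos [0.1993 0.5918 0.2302]
ee_rot [-1.3468 -0.9655  0.9682]
ft_force [ 0.4068 -0.3886  0.7894]
moment [-0.0438 -0.0412 -0.0632]
gripper_width 0.08540162884542767
scene {'fx': 461.2628494074886, 'fy': 461.2628494074886, 'cx': 259.25963329223777, 'cy': 194.03459471479871, 'world_from_camera': array([[-0.7873,  0.4185, -0.4529,  1.0904],
       [ 0.6165,  0.5498, -0.5636,  0.6743],
       [ 0.0131, -0.7229, -0.6908,  0.8769],
       [ 0.    ,  0.    ,  0.    ,  1.    ]])}
top {'fx': 377.42301165100406, 'fy': 377.42301165100406, 'cx': 252.86320076150173, 'cy': 184.81907748700644, 'world_from_camera': array([[-0.0025, -0.9952,  0.0977,  0.4919],
       [-1.    ,  0.0026,  0.0009,  0.0727],
       [-0.0012, -0.0977, -0.9952,  1.142 ],
       [ 0.    ,  0.    ,  0.    ,  1.    ]])}
```

View pics/scene0.png

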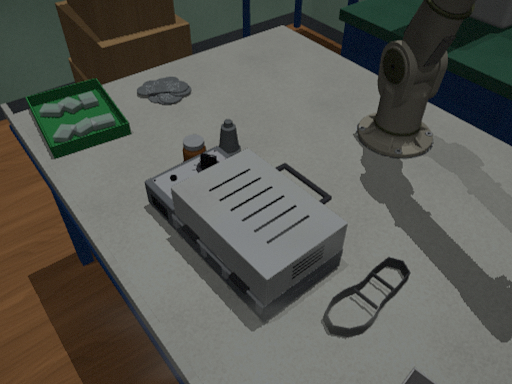

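View pics/top0.png

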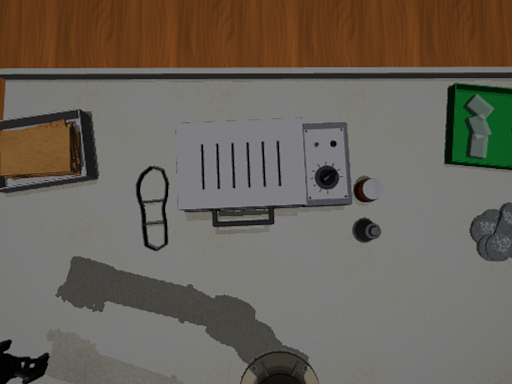

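The scene view shows the heater with its hood shut, handle facing the robot and the knob console at -y. In the top view the hood spans columns 177–305 and rows 120–210. The handle is at about (243,222), the knob at (327,177), the jar at (368,190), the cone at (365,230) and the die at (153,208). I'll zoom in to get the pose.

```bash
python3 - <<'E'
import cv2
im=cv2.imread("pics/top0.png")
cv2.imwrite("pics/topz.png",cv2.resize(im[105:255,165:395],None,fx=3.45,fy=3.45,interpolation=cv2.INTER_CUBIC))
E
```

```text
(no output)
```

View pics/topz.png

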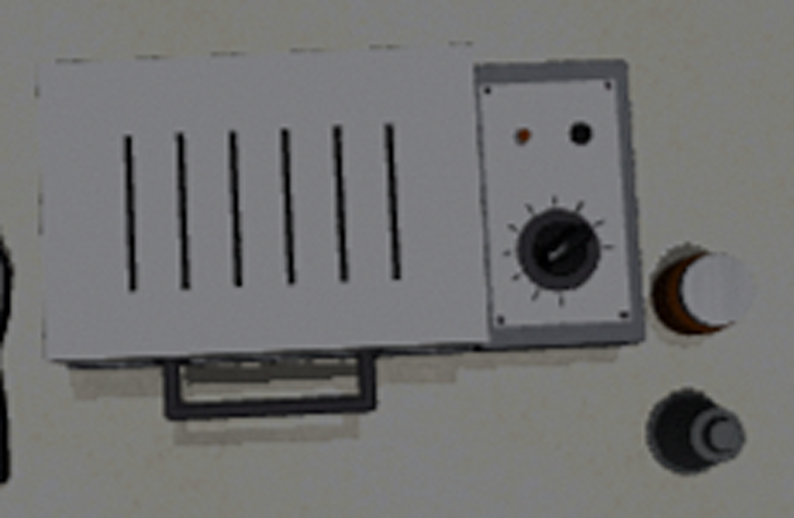

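```bash
cat > h.py <<'E'
import numpy as np, cv2
from workcell import sensors, eyes
from scipy.spatial.transform import Rotation as R
np.set_printoptions(precision=4,suppress=True)
def cast(cal,uv,z):
    uv=np.atleast_2d(np.array(uv,float)); T=cal["world_from_camera"]
    d=np.c_[(uv[:,0]-cal["cx"])/cal["fx"],(uv[:,1]-cal["cy"])/cal["fy"],np.ones(len(uv))]@T[:3,:3].T
    o=T[:3,3]; return o+d*((z-o[2])/d[:,2])[:,None]
def proj(cal,P):
    T=np.linalg.inv(cal["world_from_camera"]); p=np.atleast_2d(P)@T[:3,:3].T+T[:3,3]
    return np.c_[p[:,0]/p[:,2]*cal["fx"]+cal["cx"],p[:,1]/p[:,2]*cal["fy"]+cal["cy"]]
E
python3 - <<'E'
from h import *
cal=eyes.get_calibration("top")
z=lambda p:np.array(p,float)/3.45+[165,105]
hc=z([(42,62),(472,45),(490,346),(48,360)])
P=cast(cal,hc,0.160); print("hood top",P)
print("edges",[np.linalg.norm(P[i]-P[(i+1)%4]) for i in range(4)], "mid",P.mean(0))
ang=lambda v:np.arctan2(v[1],v[0])
print("yaw from y edges",ang(P[0]-P[1])-np.pi/2,ang(P[3]-P[2])-np.pi/2,"x edges",ang(P[0]-P[3]),ang(P[1]-P[2]))
H=cast(cal,z([(165,411),(375,403)]),.138);print("handle",H,np.linalg.norm(H[0]-H[1]),H.mean(0),ang(H[0]-H[1])-np.pi/2)
C=cast(cal,z([(628,62),(643,342)]),.0855);print("console",C,np.linalg.norm(C[0]-C[1]),ang(C[0]-C[1]))
print("knob disc",cast(cal,z([(559,250)]),.0975), "bar ends",cast(cal,z([(535,262),(588,230)]),.1295))
print(cast(cal,z([(715,290)]),.085),cast(cal,z([(722,434)]),.104))
S=sensors.get_obs(); print(R.from_rotvec(S["ee_rot"]).as_matrix())
E
```

```text
hood top [[ 0.754   0.2743  0.16  ]
 [ 0.7665 -0.0571  0.16  ]
 [ 0.5345 -0.0671  0.16  ]
 [ 0.5248  0.2659  0.16  ]]
edges [np.float64(0.3316454850415938), np.float64(0.23221778610300803), np.float64(0.33316070953283106), np.float64(0.22938958324788936)] mid [0.6449 0.104  0.16  ]
yaw from y edges 0.037523684833209225 0.029045729820404764 x edges 0.036749496254913555 0.043232411649313414
handle [[0.4862 0.1798 0.138 ]
 [0.4919 0.0187 0.138 ]] 0.16121576902916498 [0.4891 0.0993 0.138 ] 0.03534778990547238
console [[ 0.7725 -0.1959  0.0855]
 [ 0.5406 -0.2018  0.0855]] 0.23198647264036232 0.025531124905682115
knob disc [[ 0.6145 -0.133   0.0975]] bar ends [[ 0.6013 -0.1077  0.1295]
 [ 0.6265 -0.1498  0.1295]]
[[ 0.5828 -0.2618  0.085 ]] [[ 0.4668 -0.2575  0.104 ]]
[[ 0.3191 -0.0005 -0.9477]
 [ 0.9477 -0.0017  0.3191]
 [-0.0018 -1.     -0.    ]]
```

>>> drive_tool --commands '[-37, 0, -42, 0.14, 50, -74, 0, -84, 0.28, 50, -111, 0, -125, 0.42, 50, -148, 0, -166, 0.56, 50, -185, 0, -208, 0.7, 50]' --grip_force 40

```text
time_s: 0.72
tcp_pos: [0.3379, 0.3484, 0.2305]
ee_rot: [-1.53, -0.423, 0.426]
ft_force: [1.2, 0.3, -0.0]
gripper_width: 0.0502
```

```bash
cat >> h.py <<'E'
def to_tool(target, xang=None, o=None):
    """world target TCP -> tool-axis shift mm, roll (about tool y) to bring tool x to world angle xang"""
    o=o or sensors.get_obs(); M=R.from_rotvec(o["ee_rot"]).as_matrix()
    d=M.T@(np.array(target)-np.array(o["tcp_pos"]))*1000
    a=np.arctan2(M[1,0],M[0,0]); r=None
    if xang is not None: r=-((xang-a+np.pi/2)%np.pi-np.pi/2)
    print("t",o["time_s"],"tcp",np.array(o["tcp_pos"]),"xang",round(a,4),"tilt",M[2],"F",np.array(o["ft_force"]),"M",np.array(o["moment"]),"w",round(o["gripper_width"],4),"j7",round(o["joints"][6],3))
    print("shift",d,"roll",r)
    return d,r
E
python3 -c "
from h import *
to_tool([.6138,-.134,.231],.537)"
```

```text
t 0.725 tcp [0.3379 0.3484 0.2305] xang 0.5415 tilt [-0.0017 -1.     -0.0011] F [ 1.1724  0.2901 -0.0425] M [-0.0507 -0.1041 -0.0006] w 0.0502 j7 -0.307
shift [ -12.1984    0.0944 -555.5981] roll 0.00454971401742954
```

>>> drive_tool --commands '[-1, 0, -55, 0, 50, -2, 0, -111, 0, 50, -4, 0, -167, 0, 50, -5, 0, -222, 0, 50, -6, 0, -278, 0, 50]'

```text
time_s: 1.35
tcp_pos: [0.4764, 0.1055, 0.2307]
ee_rot: [-1.53, -0.424, 0.426]
ft_force: [0.9, 0.8, -0.3]
gripper_width: 0.0499
```

```bash
python3 -c "
from h import *
to_tool([.6138,-.134,.231],.537)"
```

```text
t 1.35 tcp [0.4764 0.1055 0.2307] xang 0.5419 tilt [-0.0017 -1.     -0.0009] F [ 0.9351  0.7664 -0.2875] M [ 0.0664 -0.0671 -0.0415] w 0.0499 j7 0.301
shift [  -5.7878   -0.0805 -276.0098] roll 0.004888923805679513
```

>>> drive_tool --commands '[-1, 0, -55, 0, 50, -2, 0, -110, 0, 50, -3, 0, -165, 0, 50, -5, 0, -220, 0, 50, -6, 0, -276, 0, 50]'

```text
time_s: 1.98
tcp_pos: [0.6143, -0.1351, 0.2305]
ee_rot: [-1.529, -0.424, 0.427]
ft_force: [1.6, 1.0, 0.6]
gripper_width: 0.05
```

```bash
python3 - <<'E'
from h import *
to_tool([.6138,-.134,.231],.537)
cal=eyes.get_calibration("wrist"); im=eyes.camera("wrist"); cv2.imwrite("pics/w1.png",im[...,::-1])
import pickle; pickle.dump(cal,open("w1.pkl","wb")); print(cal)
print(proj(cal,[[.6138,-.134,.1295]]))
E
```

```text
t 1.975 tcp [ 0.6143 -0.1351  0.2305] xang 0.543 tilt [-0.002  -1.     -0.0003] F [1.6467 1.0395 0.5563] M [ 0.0231 -0.0289 -0.0025] w 0.05 j7 0.911
shift [ 0.176  -0.5106  1.218 ] roll 0.005997754724548221
{'fx': 286.2284827133394, 'fy': 286.2284827133394, 'cx': 252.60524621670783, 'cy': 187.65723276386007, 'world_from_camera': array([[ 0.8559,  0.4944,  0.152 ,  0.5751],
       [ 0.5172, -0.8165, -0.2564, -0.0698],
       [-0.0027,  0.2981, -0.9545,  0.3727],
       [ 0.    ,  0.    ,  0.    ,  1.    ]])}
[[253.2115 186.5755]]
```

View pics/w1.png

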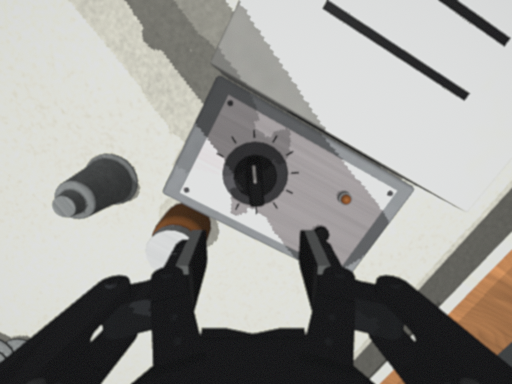

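```bash
python3 - <<'E'
from h import *
import pickle; cal=pickle.load(open("w1.pkl","rb"))
im=cv2.imread("pics/w1.png"); c=im[125:225,195:315]
c=cv2.convertScaleAbs(cv2.resize(c,None,fx=6,fy=6,interpolation=cv2.INTER_CUBIC),alpha=2.2,beta=0)
cv2.imwrite("pics/w1z.png",c)
E
```

```text
(no output)
```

View pics/w1z.png

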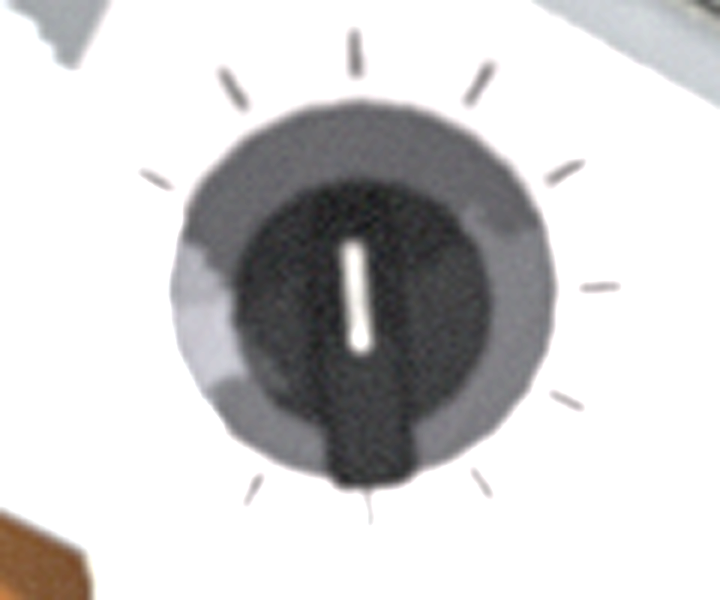

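```bash
python3 - <<'E'
from h import *
import pickle; cal=pickle.load(open("w1.pkl","rb"))
z=lambda p:np.array(p,float)/6+[195,125]
P=cast(cal,z([(351,243),(361,350),(371,487),(363,285)]),.1295); print(P)
v=P[0]-P[1]; a=np.arctan2(v[1],v[0]); print("pointer ang",a,"len",np.linalg.norm(v), "turn from off (yaw .035)",np.pi+.035-a,"jaw",a-np.pi/2)
v=P[0]-P[2];print("to bar end",np.arctan2(v[1],v[0]))
print("disc z.0975/.0855",cast(cal,z([(363,302)]),.0975),cast(cal,z([(363,285)]),.0855))
# white panel edges? hood edge yaw
E
```

```text
[[ 0.6041 -0.1175  0.1295]
 [ 0.6137 -0.1305  0.1295]
 [ 0.6263 -0.1482  0.1295]
 [ 0.6088 -0.1219  0.1295]]
pointer ang 2.2064294352114855 len 0.016227289413471575 turn from off (yaw .035) 0.9701632183783078 jaw 0.6356331084165889
to bar end 2.1952786542617533
disc z.0975/.0855 [[ 0.6148 -0.1313  0.0975]] [[ 0.6149 -0.1314  0.0855]]
```

Wrist view: the knob's pointer runs from about (253,166) to (255,183), so the bar lies near image-vertical. The knob is about 0.97 rad from off and its axis is at about (0.6143, -0.132).

```bash
python3 -c "
from h import *
to_tool([.6143,-.132,.1035],.632)"
```

```text
t 2.025 tcp [ 0.6146 -0.1436  0.2293] xang 0.5353 tilt [-0.0055 -1.     -0.0043] F [-4.3645 -2.9292 -0.7162] M [-0.1308  0.2479  0.0288] w 0.0503 j7 0.916
shift [  6.3264 125.7365  10.6568] roll -0.09672052523240726
```

>>> drive_tool --commands '[6, 0, 11, -0.1, 50, 6, 30, 11, -0.1, 50, 6, 60, 11, -0.1, 50, 6, 75, 11, -0.1, 50, 6, 75, 11, -0.1, 50]'

```text
time_s: 2.65
tcp_pos: [0.6133, -0.1313, 0.1532]
ee_rot: [-1.517, -0.492, 0.503]
ft_force: [-0.7, 0.2, 0.8]
gripper_width: 0.0501
```

```bash
python3 - <<'E'
from h import *
to_tool([.6143,-.132,.1035],.632)
cal=eyes.get_calibration("wrist"); im=eyes.camera("wrist"); cv2.imwrite("pics/w2.png",im[...,::-1])
import pickle; pickle.dump(cal,open("w2.pkl","wb"))
u=proj(cal,[[.6143,-.132,.1295]])[0]; print(u)
x,y=int(u[0]),int(u[1])
cv2.imwrite("pics/w2z.png",cv2.convertScaleAbs(cv2.resize(im[max(y-75,0):y+75,x-100:x+100,::-1],None,fx=4,fy=4,interpolation=cv2.INTER_CUBIC),alpha=2))
print(x-100,max(y-75,0))
E
```

```text
t 2.65 tcp [ 0.6133 -0.1313  0.1532] xang 0.6353 tilt [-0.0077 -1.     -0.0021] F [-0.7153  0.1885  0.7808] M [0.003  0.0015 0.02  ] w 0.0501 j7 1.01
shift [ 0.7794 49.7256 -1.0754] roll 0.0032626812248293113
[253.5807 226.1035]
153 151
```

View pics/w2z.png

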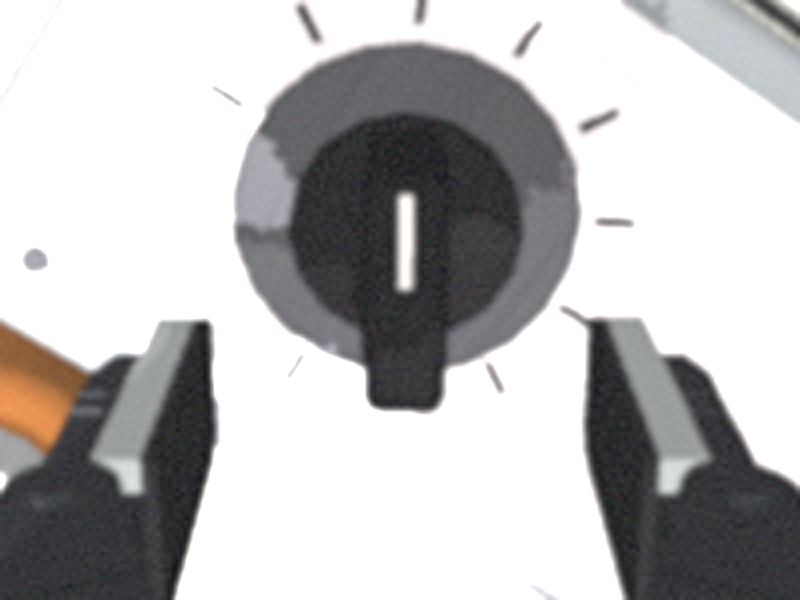

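The bar is centred between the pads and square to them. I'll descend and close.

>>> drive_tool --commands '[1, 25, -1, 0, 50, 1, 48, -1, 0, 50, 1, 49, -1, 0, 50, 1, 49, -1, 0, 30, 1, 49, -1, 0, 10]' --grip_force 30

```text
time_s: 3.32
tcp_pos: [0.616, -0.1326, 0.1072]
ee_rot: [-1.52, -0.495, 0.5]
ft_force: [-16.6, -10.9, 15.9]
gripper_width: 0.0144
```

>>> drive_tool --commands '[0, 0, 0, 0, 8, 0, 0, 0, 0, 8, 0, 0, 0, 0, 8, 0, 0, 0, 0, 8, 0, 0, 0, 0, 8]'

```text
time_s: 3.95
tcp_pos: [0.6155, -0.133, 0.1074]
ee_rot: [-1.52, -0.495, 0.501]
ft_force: [-5.0, -1.4, 1.0]
gripper_width: 0.0132
```

```bash
python3 -c "
from h import *
to_tool([.6143,-.132,.1035],.632+.965)"
```

```text
t 3.95 tcp [ 0.6155 -0.133   0.1074] xang 0.6349 tilt [-0.0056 -1.     -0.0051] F [-5.0087 -1.4405  0.996 ] M [-0.1278  0.9675 -0.0355] w 0.0132 j7 1.03
shift [-0.4062  3.8563  1.515 ] roll -0.9621438003388612
```

>>> drive_tool --commands '[0, 0, 0, -0.13, 8, 0, 0, 0, -0.26, 8, 0, 0, 0, -0.39, 8, 0, 0, 0, -0.52, 8, 0, 0, 0, -0.65, 8]'

```text
time_s: 4.58
tcp_pos: [0.6156, -0.1327, 0.1074]
ee_rot: [-1.334, -0.995, 1.004]
ft_force: [-3.0, -1.0, -1.3]
gripper_width: 0.0133
```

```bash
python3 -c "
from h import *
to_tool([.6143,-.132,.1074],.635+.965)"
```

```text
t 4.575 tcp [ 0.6156 -0.1327  0.1074] xang 1.2891 tilt [-0.0072 -1.     -0.0006] F [-3.0281 -0.992  -1.3415] M [ 0.1392  0.3784 -0.0108] w 0.0133 j7 1.625
shift [ 0.3456 -0.0434  1.4424] roll -0.3108937341957998
```

>>> drive_tool --commands '[0, 0, 0, -0.1, 8, 0, 0, 0, -0.2, 8, 0, 0, 0, -0.28, 8, 0, 0, 0, -0.36, 8, 0, 0, 0, -0.4, 8]'

```text
time_s: 5.2
tcp_pos: [0.6159, -0.1327, 0.1075]
ee_rot: [-1.155, -1.292, 1.301]
ft_force: [-1.6, 0.2, -1.2]
gripper_width: 0.0132
```

```bash
python3 -c "
from h import *
to_tool([.6143,-.132,.1074],.635+.965)"
```

```text
t 5.2 tcp [ 0.6159 -0.1327  0.1075] xang 1.6891 tilt [-0.0064 -1.      0.0014] F [-1.5687  0.193  -1.2184] M [ 0.1488  0.2288 -1.3287] w 0.0132 j7 1.992
shift [0.886  0.1078 1.5112] roll 0.08914417523348073
```

Moment of -1.33 N·m about z means it's against the off stop. I'll release and rise.

>>> drive_tool --commands '[0, 0, 0, 0, 40, 0, 0, 0, 0, 40, 0, -20, 0, 0, 40, 0, -60, 0, 0, 40, 0, -110, 0, 0, 40]'

```text
time_s: 5.82
tcp_pos: [0.6156, -0.1315, 0.218]
ee_rot: [-1.154, -1.291, 1.302]
ft_force: [0.7, -0.1, 0.1]
gripper_width: 0.0402
```

```bash
python3 - <<'E'
from h import *
to_tool([.489,.099,.231],.035)
cal=eyes.get_calibration("wrist"); im=eyes.camera("wrist"); cv2.imwrite("pics/w3.png",im[...,::-1])
import pickle; pickle.dump(cal,open("w3.pkl","wb"))
u=proj(cal,[[.6143,-.132,.1295]])[0]; print(u)
x,y=int(u[0]),int(u[1])
cv2.imwrite("pics/w3z.png",cv2.convertScaleAbs(cv2.resize(im[max(y-75,0):y+75,x-100:x+100,::-1],None,fx=4,fy=4,interpolation=cv2.INTER_CUBIC),alpha=2))
print(x-100,max(y-75,0))
E
```

```text
t 5.825 tcp [ 0.6156 -0.1315  0.218 ] xang 1.6891 tilt [-0.0062 -1.      0.0029] F [ 0.6723 -0.1371  0.1491] M [-0.015  -0.0779  0.0144] w 0.0402 j7 1.966
shift [243.7529 -14.2514  98.5763] roll -1.4874837963286343
[252.8316 191.2896]
152 116
```

View pics/w3z.png

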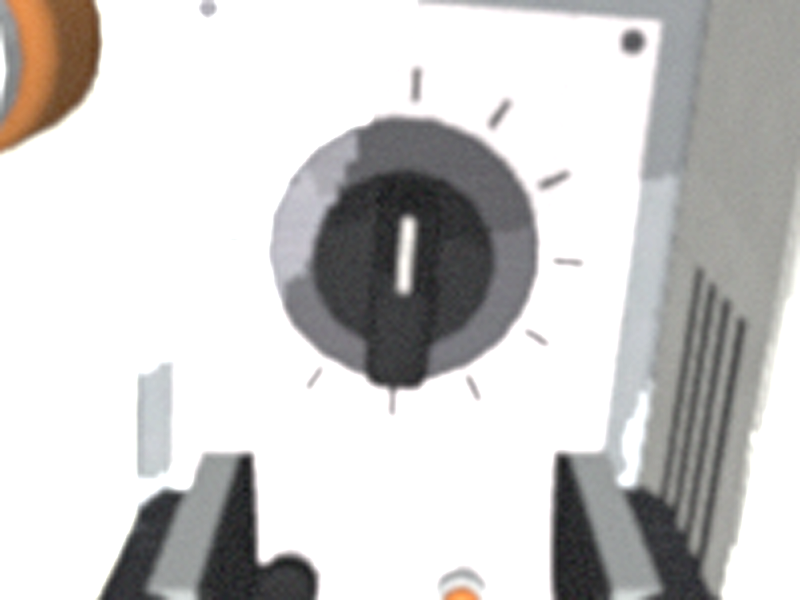

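View pics/w3.png

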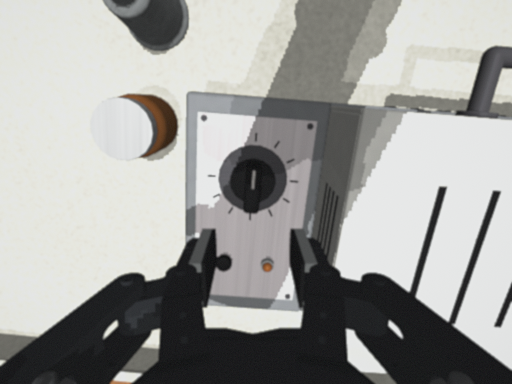

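```bash
python3 - <<'E'
from h import *
import pickle; cal=pickle.load(open("w3.pkl","rb"))
z=lambda p:np.array(p,float)/4+[152,116]
an=lambda v:np.arctan2(v[1],v[0])
P=cast(cal,z([(408,215),(404,293),(397,387)]),.1295)
print("pointer",an(P[0]-P[1])-np.pi,an(P[0]-P[2])-np.pi)
# console panel screws (plane z .0855)
S=cast(cal,[(204,117.5),(310,126.5),(288,296)],.0855); print(S,"yaw",an(S[2]-S[1]),an(S[1]-S[0])-np.pi/2)
F=cast(cal,[(189,93),(330,104)],.0855);print("front edge yaw",an(F[1]-F[0])-np.pi/2)
E
```

```text
pointer -6.212728391798953 -6.225033352217169
[[ 0.5619 -0.1846  0.0855]
 [ 0.5583 -0.0848  0.0855]
 [ 0.7476 -0.0761  0.0855]] yaw 0.045926774149866366 0.03668101228902598
front edge yaw 0.044597021975320894
```

The knob reads off: the pointer is within 0.03 rad of the heater's x axis, which I'll take as yaw of about 0.04. Next is the handle. I'll roll the positive way to stay clear of the J7 limit.

>>> drive_tool --commands '[24, -4, 10, 0.165, 40, 49, -8, 20, 0.33, 40, 73, -12, 30, 0.495, 40, 98, -16, 40, 0.66, 40, 122, -20, 50, 0.825, 40]'

```text
time_s: 6.5
tcp_pos: [0.5542, -0.0159, 0.2455]
ee_rot: [-1.476, -0.676, 0.667]
ft_force: [0.6, 1.3, -0.1]
gripper_width: 0.04
```

```bash
python3 -c "
from h import *
to_tool([.489,.099,.24],.04)"
```

```text
t 6.5 tcp [ 0.5542 -0.0159  0.2455] xang 0.8587 tilt [ 0.0008 -0.9999 -0.0127] F [ 0.5812  1.2752 -0.11  ] M [ 0.0191 -0.0451 -0.0529] w 0.04 j7 0.92
shift [ 44.3984   3.9549 124.5091] roll 0.8186618597875386
```

>>> drive_tool --commands '[10, 1, 29, 0.18, 40, 21, 2, 58, 0.36, 40, 31, 2, 87, 0.54, 40, 41, 3, 116, 0.72, 40, 44, 4, 124, 0.82, 40]'

```text
time_s: 7.12
tcp_pos: [0.4884, 0.1009, 0.2401]
ee_rot: [-1.577, -0.038, 0.021]
ft_force: [0.6, -0.0, -0.0]
gripper_width: 0.0399
```

>>> drive_tool --commands '[0, 0, 0, 0, 40, 0, 0, 0, 0, 40, 0, 0, 0, 0, 40, 0, 0, 0, 0, 40, 0, 0, 0, 0, 40]'

```text
time_s: 7.75
tcp_pos: [0.4885, 0.1006, 0.2401]
ee_rot: [-1.577, -0.038, 0.021]
ft_force: [0.2, 0.5, 0.1]
gripper_width: 0.0399
```

```bash
python3 - <<'E'
from h import *
to_tool([.489,.099,.24],.04)
cal=eyes.get_calibration("wrist"); im=eyes.camera("wrist"); cv2.imwrite("pics/w4.png",im[...,::-1])
import pickle; pickle.dump(cal,open("w4.pkl","wb"))
u=proj(cal,[[.489,.099,.138]])[0]; print(u)
E
```

```text
t 7.75 tcp [0.4885 0.1006 0.2401] xang 0.0371 tilt [ 0.0105 -0.9999 -0.0069] F [0.1538 0.4588 0.0554] M [ 0.0296  0.0392 -0.014 ] w 0.0399 j7 -0.193
shift [ 0.4182  0.1489 -1.6036] roll -0.0029048843100969446
[252.0368 188.4042]
```

View pics/w4.png

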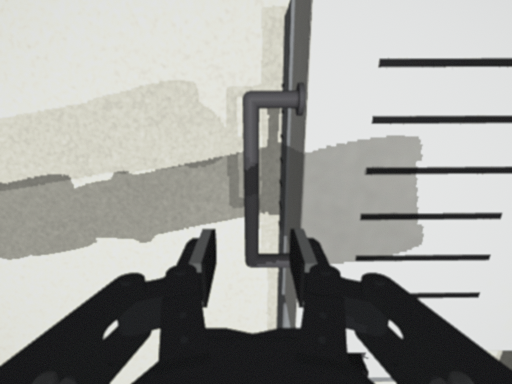

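```bash
python3 - <<'E'
from h import *
import pickle; cal=pickle.load(open("w4.pkl","rb"))
im=cv2.imread("pics/w4.png").astype(int); g=im.sum(2)
pts=[]
for r in list(range(112,150,4))+list(range(212,250,4)):
    seg=g[r,225:276]; m=np.where(seg<seg.min()+60)[0]; 
    print(r,225+m.min(),225+m.max(),end='; ')
P=cast(cal,[(252.5,99),(254,262),(252,115),(253,245)],.138); print(); print(P)
v=P[2]-P[3]; print("yaw",np.arctan2(v[1],v[0])-np.pi/2, P[:2].mean(0),np.linalg.norm(P[0]-P[1]))
E
```

```text
112 244 257; 116 244 257; 120 244 257; 124 244 257; 128 244 257; 132 244 257; 136 244 257; 140 244 257; 144 244 257; 148 244 257; 212 245 257; 216 245 257; 220 246 257; 224 246 257; 228 246 257; 232 246 257; 236 246 257; 240 246 257; 244 246 257; 248 246 257; 
[[0.4865 0.1754 0.138 ]
 [0.4937 0.0237 0.138 ]
 [0.4866 0.1628 0.138 ]
 [0.492  0.0422 0.138 ]]
yaw 0.0450175992054096 [0.4901 0.0995 0.138 ] 0.15188089566000967
```

Wrist view: the handle bar runs from (251,99) to (252,262). Its centre is at about (0.489, 0.0995, 0.138), midway between the jaws, and the yaw is about 0.043. I'll narrow the jaws and descend over the bar.

>>> drive_tool --commands '[0, 30, 0, 0, 30, 0, 60, 0, 0, 30, 0, 90, 0, 0, 30, 0, 115, 0, 0, 30, 0, 121, 0, 0, 30]'

```text
time_s: 8.43
tcp_pos: [0.4888, 0.0995, 0.1177]
ee_rot: [-1.578, -0.036, 0.023]
ft_force: [0.4, -0.2, 0.1]
gripper_width: 0.0299
```

```bash
python3 - <<'E'
from h import *
to_tool([.489,.0995,.119],.042)
im=eyes.camera("wrist"); cv2.imwrite("pics/w5.png",im[...,::-1])
E
```

```text
t 8.425 tcp [0.4888 0.0995 0.1177] xang 0.0372 tilt [ 0.0079 -0.9999 -0.008 ] F [ 0.4189 -0.2242  0.0712] M [ 0.0084  0.0086 -0.039 ] w 0.0299 j7 -0.14
shift [ 0.1942 -1.251  -0.0549] roll -0.004785865456687688
```

View pics/w5.png

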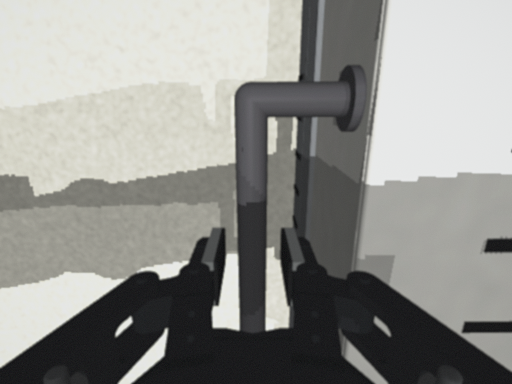

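The bar at column ~253 lies between the open pads, and the inner finger clears the hood face. Closing.

>>> drive_tool --commands '[0, 0, 0, 0, 16, 0, 0, 0, 0, 8, 0, 0, 0, 0, 6, 0, 0, 0, 0, 6, 0, 0, 0, 0, 6]' --grip_force 35

```text
time_s: 9.1
tcp_pos: [0.4884, 0.0997, 0.1188]
ee_rot: [-1.578, -0.035, 0.024]
ft_force: [-5.5, 0.5, 3.0]
gripper_width: 0.0128
```

```bash
cat >> h.py <<'E'
e=np.array([.9991,.042,0]); H0=np.array([.489,.0995,.138])
def handle(th): return H0+e*(.272-.28*np.cos(.238+th))+[0,0,.072+.28*np.sin(.238+th)-.138]
def plan(ths, off):
    o=sensors.get_obs(); M=R.from_rotvec(o["ee_rot"]).as_matrix(); p=np.array(o["tcp_pos"])
    for t in ths: print(round(t,2),(M.T@(handle(t)+off-p)*1000).round(1))
def theta(off):
    o=sensors.get_obs(); p=np.array(o["tcp_pos"])-off; hinge=H0+e*.272; hinge[2]=.072
    d=p-hinge; r=np.hypot(d@e,d[2]); print("theta",np.arctan2(d[2],-(d@e))-.238,"r",r,"z",p[2],"F",np.array(o["ft_force"]),"M",np.array(o["moment"]),"w",o["gripper_width"],"t",o["time_s"])
E
python3 - <<'E'
from h import *
to_tool([.489,.0995,.119],.042)
off=np.array(sensors.get_obs()["tcp_pos"])-handle(0); print(off)
plan([.04,.08,.12,.16,.2],off)
E
```

```text
t 9.1 tcp [0.4884 0.0997 0.1188] xang 0.0375 tilt [ 0.0073 -0.9999 -0.0073] F [-5.4769  0.4742  3.0437] M [-0.1771  1.1757 -0.0003] w 0.0128 j7 -0.14
shift [ 0.5944 -0.2101 -0.2005] roll -0.004547215018980699
[-0.0005  0.0002 -0.0192]
0.04 [  2.9 -10.8  -0.1]
0.08 [  6.3 -21.5  -0.1]
0.12 [ 10.1 -32.   -0.2]
0.16 [ 14.3 -42.4  -0.2]
0.2 [ 18.9 -52.6  -0.3]
```

>>> drive_tool --commands '[3, -11, 0, 0, 6, 6, -21, 0, 0, 6, 10, -32, 0, 0, 6, 14, -42, 0, 0, 6, 19, -53, 0, 0, 6]'

```text
time_s: 9.72
tcp_pos: [0.5066, 0.1004, 0.1724]
ee_rot: [-1.578, -0.034, 0.025]
ft_force: [-4.6, -2.4, -1.2]
gripper_width: 0.0134
```

```bash
python3 - <<'E'
from h import *
off=np.array([-.0005,.0002,-.0192])
theta(off); plan([.24,.28,.32,.36,.4],off)
E
```

```text
theta 0.20235083972692258 r 0.28067567816944794 z 0.19163993372411778 F [-4.6098 -2.4486 -1.243 ] M [-0.4393  1.2395  0.0606] w 0.013387374712062684 t 9.725
0.24 [ 5.3 -9.1 -0. ]
0.28 [ 10.7 -18.9  -0.1]
0.32 [ 16.5 -28.5  -0.1]
0.36 [ 22.7 -37.9  -0.2]
0.4 [ 29.3 -47.   -0.2]
```

>>> drive_tool --commands '[5, -9, 0, 0, 6, 11, -19, 0, 0, 6, 16, -28, 0, 0, 6, 23, -38, 0, 0, 6, 29, -47, 0, 0, 6]'

```text
time_s: 10.35
tcp_pos: [0.534, 0.1016, 0.2204]
ee_rot: [-1.578, -0.031, 0.027]
ft_force: [-10.3, -2.2, 5.3]
gripper_width: 0.0127
```

```bash
python3 - <<'E'
from h import *
off=np.array([-.0005,.0002,-.0192])
theta(off); plan([.44,.48,.52,.56,.6],off)
im=eyes.camera("scene"); cv2.imwrite("pics/s1.png",im[...,::-1])
E
```

```text
theta 0.39936185578341465 r 0.28171725025793726 z 0.23964354666198862 F [-10.2996  -2.1934   5.342 ] M [-0.582   2.4534  0.0699] w 0.012726732391291204 t 10.35
0.44 [ 8.4 -8.  -0. ]
0.48 [ 15.6 -16.5  -0. ]
0.52 [ 23.1 -24.8  -0.1]
0.56 [ 31.  -32.8  -0.1]
0.6 [ 39.2 -40.4  -0.1]
```

View pics/s1.png

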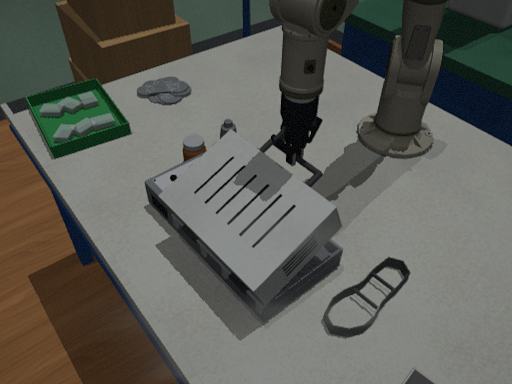

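Hood at about 0.40 and held by the bar. Continuing up, biased about 1.5 mm outward to relieve the radial push.

>>> drive_tool --commands '[7, -8, 0, 0, 6, 14, -17, 0, 0, 6, 21, -26, 0, 0, 6, 29, -34, 0, 0, 6, 37, -42, 0, 0, 6]'

```text
time_s: 11.02
tcp_pos: [0.5724, 0.1032, 0.2647]
ee_rot: [-1.578, -0.032, 0.026]
ft_force: [-5.2, -2.5, 3.4]
gripper_width: 0.0125
```

```bash
python3 - <<'E'
from h import *
off=np.array([-.0020,.0002,-.0187])
theta(off); plan([.64,.68,.72,.76,.80],off)
E
```

```text
theta 0.6098419697796638 r 0.28191575037175276 z 0.28339576395132104 F [-5.1697 -2.4988  3.3771] M [-0.4668  1.3119  0.0578] w 0.012518643363062352 t 11.025
0.64 [ 7.7 -4.   0.1]
0.68 [ 16.5 -11.    0.1]
0.72 [ 25.6 -17.5   0.1]
0.76 [ 34.9 -23.8   0.1]
0.8 [ 44.4 -29.6   0.1]
```

>>> drive_tool --commands '[7, -6, 0, 0, 6, 15, -13, 0, 0, 6, 24, -19, 0, 0, 6, 33, -25, 0, 0, 6, 43, -31, 0, 0, 6]'

```text
time_s: 11.65
tcp_pos: [0.616, 0.105, 0.297]
ee_rot: [-1.578, -0.033, 0.025]
ft_force: [-3.9, -2.4, 6.4]
gripper_width: 0.0128
```

```bash
python3 - <<'E'
from h import *
off=np.array([-.0025,.0002,-.018])
theta(off); plan([.82,.84,.86,.86,.86],off)
im=eyes.camera("wrist"); cv2.imwrite("pics/w6.png",im[...,::-1])
im=eyes.camera("top"); cv2.imwrite("pics/t6.png",im[...,::-1])
E
```

```text
theta 0.8028516837146586 r 0.28159106257138633 z 0.31496663966882016 F [-3.8635 -2.3861  6.3576] M [-0.4525  1.2736  0.0417] w 0.012770392346013995 t 11.65
0.82 [ 5.  -1.   0.2]
0.84 [ 9.9 -3.7  0.2]
0.86 [14.9 -6.2  0.2]
0.86 [14.9 -6.2  0.2]
0.86 [14.9 -6.2  0.2]
```

View pics/w6.png

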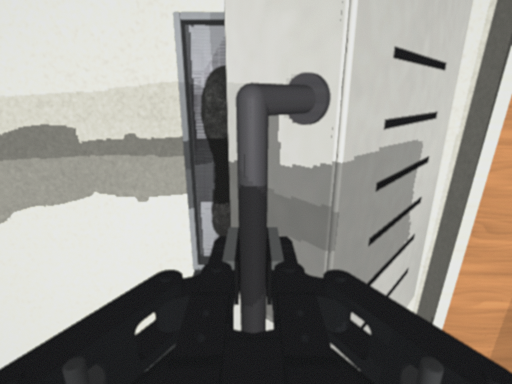

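View pics/t6.png

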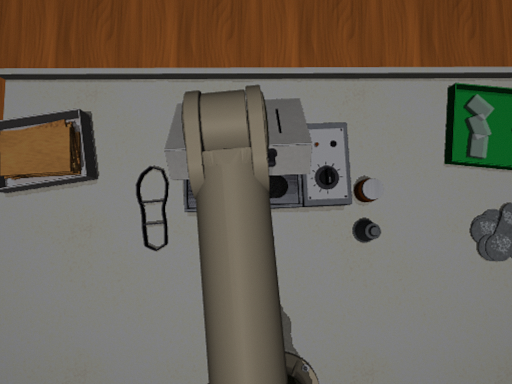

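The wrist view shows the bar at column ~253, still held between the pads. A dark sole is visible lying in the tub and the die, jar and cone haven't moved. I'll go a little higher for margin, to about 0.86.

>>> drive_tool --commands '[5, -3, 0, 0, 6, 10, -5, 0, 0, 6, 15, -8, 0, 0, 6, 15, -8, 0, 0, 6, 15, -8, 0, 0, 6]'

```text
time_s: 12.38
tcp_pos: [0.6321, 0.1058, 0.3059]
ee_rot: [-1.578, -0.035, 0.023]
ft_force: [-3.1, -1.8, 5.0]
gripper_width: 0.0126
```

```bash
python3 - <<'E'
from h import *
off=np.array([-.0025,.0002,-.018])
theta(off); plan([.84,.80,.76,.72,.68],off)
cal=eyes.get_calibration("wrist");im=eyes.camera("wrist"); cv2.imwrite("pics/w7.png",im[...,::-1])
import pickle; pickle.dump(cal,open("w7.pkl","wb"))
im=eyes.camera("scene"); cv2.imwrite("pics/s7.png",im[...,::-1])
E
```

```text
theta 0.868103616697935 r 0.2817781267296716 z 0.32389818233762335 F [-3.1336 -1.7956  4.9755] M [-0.3352  0.8352  0.0796] w 0.012597488403004379 t 12.375
0.84 [-6.2  5.2  0.1]
0.8 [-16.   10.6   0.1]
0.76 [-25.6  16.4   0.1]
0.72 [-34.9  22.6   0.1]
0.68 [-44.   29.1   0.1]
```

View pics/s7.png

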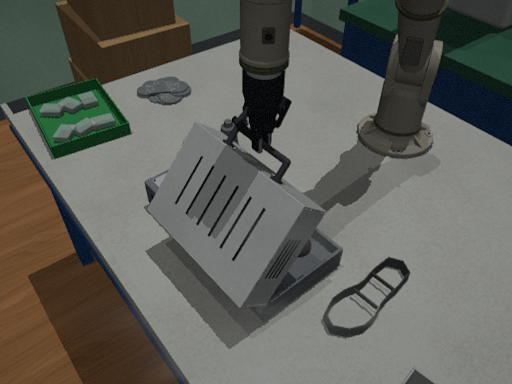

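View pics/w7.png

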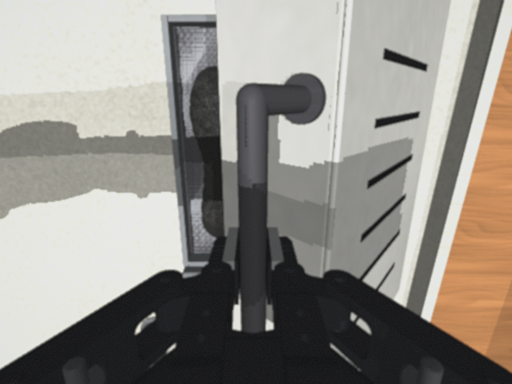

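Hood at about 0.87, past the balance and still held. Now easing it back down the arc.

>>> drive_tool --commands '[-7, 4, 0, 0, 6, -16, 9, 0, 0, 6, -25, 15, 0, 0, 6, -34, 20, 0, 0, 6, -43, 27, 0, 0, 6]'

```text
time_s: 13.1
tcp_pos: [0.5896, 0.104, 0.2785]
ee_rot: [-1.578, -0.036, 0.022]
ft_force: [-0.6, -1.4, 3.4]
gripper_width: 0.0124
```

```bash
python3 - <<'E'
from h import *
off=np.array([-.0025,.0002,-.018])
theta(off); plan([.66,.63,.6,.58,.56],off)
E
```

```text
theta 0.6881005974874268 r 0.28091064290809337 z 0.2965270050473092 F [-0.6203 -1.3531  3.4211] M [-0.2625 -0.2031  0.067 ] w 0.012396200204440981 t 13.1
0.66 [-5.7  5.5  0. ]
0.63 [-12.3  10.8   0. ]
0.6 [-18.6  16.2   0. ]
0.58 [-22.8  20.    0. ]
0.56 [-26.9  23.8   0. ]
```

>>> drive_tool --commands '[-6, 5, 0, 0, 6, -12, 10, 0, 0, 6, -18, 15, 0, 0, 6, -23, 19, 0, 0, 6, -27, 23, 0, 0, 6]'

```text
time_s: 13.72
tcp_pos: [0.5627, 0.1029, 0.2547]
ee_rot: [-1.578, -0.036, 0.022]
ft_force: [2.1, -0.6, -1.7]
gripper_width: 0.0125
```

>>> drive_tool --commands '[0, 0, 0, 0, 6, 0, 0, 0, 0, 6, 0, 0, 0, 0, 6, 0, 0, 0, 0, 6, 0, 0, 0, 0, 6]'

```text
time_s: 14.35
tcp_pos: [0.5627, 0.1029, 0.2548]
ee_rot: [-1.578, -0.036, 0.022]
ft_force: [1.3, -1.4, -1.3]
gripper_width: 0.0128
```

```bash
python3 - <<'E'
from h import *
import pickle
off=np.array([-.0025,.0002,-.018])
theta(off)
cw=eyes.get_calibration("wrist");im=eyes.camera("wrist"); cv2.imwrite("pics/w8.png",im[...,::-1])
pickle.dump(cw,open("w8.pkl","wb"))
im=eyes.camera("scene"); cv2.imwrite("pics/s8.png",im[...,::-1])
cv2.imwrite("pics/s8z.png",cv2.resize(im[100:200,210:340,::-1],None,fx=6,fy=6,interpolation=cv2.INTER_CUBIC))
im=eyes.camera("top"); cv2.imwrite("pics/t8.png",im[...,::-1])
print(sensors.get_obs()["tcp_pos"],sensors.get_obs()["joint_vel"])
E
```

```text
theta 0.5602186658693437 r 0.2803639688611855 z 0.2727725312288531 F [ 1.3308 -1.4338 -1.3404] M [-0.1432 -0.4584  0.0474] w 0.012796463144663399 t 14.35
[0.5627 0.1029 0.2547] [ 0.0001  0.0005  0.0003  0.0008 -0.0013  0.0015  0.0011]
```

View pics/s8z.png

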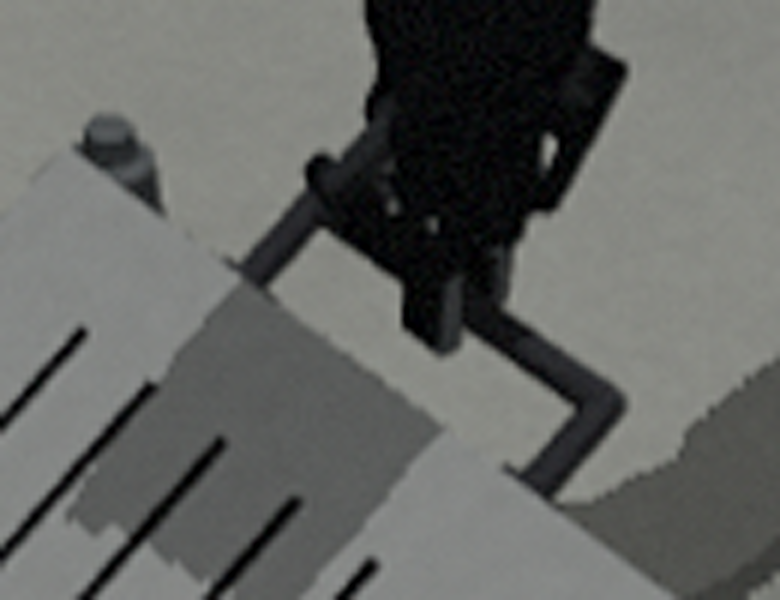

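View pics/w8.png

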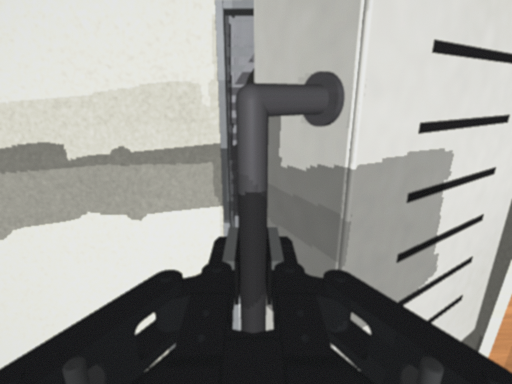

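View pics/t8.png

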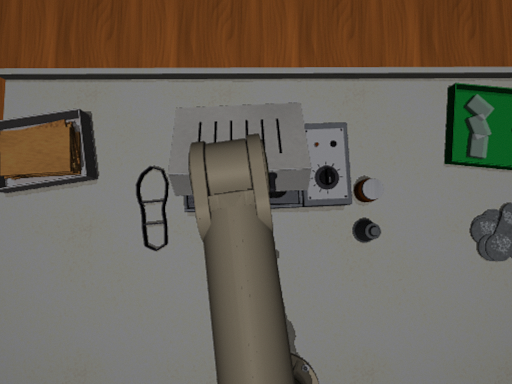

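The bar is still in the pads and the bystanders are unchanged in the top view. As an independent check, I'll triangulate the bar's corner from the scene view (~(310.5,165.5)) and the wrist view (~(253,98)), now and at the peak.

```bash
python3 - <<'E'
from h import *
import pickle
def tri(c1,u1,c2,u2):
    A=[];b=[]
    for c,u in((c1,u1),(c2,u2)):
        T=c["world_from_camera"]; d=T[:3,:3]@np.array([(u[0]-c["cx"])/c["fx"],(u[1]-c["cy"])/c["fy"],1]); d/=np.linalg.norm(d)
        Q=np.eye(3)-np.outer(d,d); A.append(Q); b.append(Q@T[:3,3])
    p=np.linalg.lstsq(np.vstack(A),np.hstack(b),rcond=None)[0]; return p, np.linalg.norm(A[0]@p-b[0])
cs=eyes.get_calibration("scene")
hz=(H0+e*.272); 
for n,us,uw in(("now",(310.3,165.3),(253,98)),("peak",(288,161),(253,97))):
    cw=pickle.load(open("w8.pkl" if n=="now" else "w7.pkl","rb"))
    p,r=tri(cs,us,cw,uw); d=p-hz; print(n,p,"ray gap",r,"theta",np.arctan2(p[2]-.072,-(d@e))-.238)
a=cv2.imread("pics/top0.png").astype(int);b=cv2.imread("pics/t8.png").astype(int)
D=np.abs(a-b).sum(2)
for k,(y0,y1,x0,x1) in dict(die=(160,255,130,172),jar=(175,205,352,386),cone=(215,245,350,386)).items(): print(k,D[y0:y1,x0:x1].mean().round(2),(D[y0:y1,x0:x1]>60).sum())
cv2.imwrite("pics/t8k.png",cv2.convertScaleAbs(cv2.resize(b[110:215,170:390].astype(np.uint8),None,fx=3.5,fy=3.5,interpolation=cv2.INTER_CUBIC),alpha=1.6))
E
```

```text
now [0.5601 0.1788 0.2736] ray gap 0.000532034974177863 theta 0.5574182950580292
peak [0.6286 0.1829 0.322 ] ray gap 0.0007865014268119766 theta 0.8564256127215892
die 8.53 21
jar 7.6 0
cone 6.68 0
```

View pics/t8k.png

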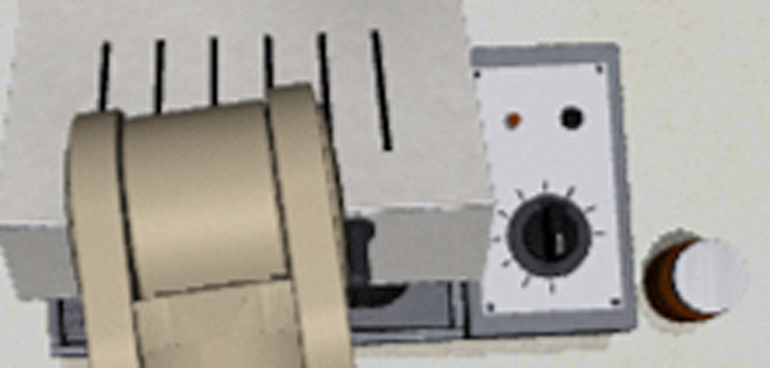

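The cameras agree: the peak was about 0.86 and the hood is now at about 0.56, with the handle at 273 mm. The knob pointer faces the front stop. Handing in while holding.

```bash
python3 -c "
from workcell import workorder
print(workorder.finish_job())"
```

```text
the job is handed in; nothing more can be done
None
```

The job is handed in at about 14.5 s: knob off first, then the hood raised past its balance point and eased back. The hood is still held in the gripper, just below that point.

- **Knob:** I turned it anticlockwise until it met the off stop, where the moment reached 1.3 N·m. After release, the pointer read about 0.02–0.03 rad from the heater's front direction. That small difference is within what I could measure.
- **Hood:** I gripped the bar and guided it along its arc to about 0.86 rad, handle at 322 mm. I then eased it down to about 0.56 rad, handle at 273 mm. The arm pose and a two-camera check agreed to within about 0.01 rad at the peak and 0.003 rad at the end.
- **Forces while guiding the hood:** The readings at the end of each move stayed under about 12 N. My arc estimate was 1–2 mm off in radius, and the arm took that up.
- **Bystanders:** The jar and cone showed no change in the top view. The die region had 21 changed pixels, which I did not trace further, but it looked unmoved. I saw only part of the soles under the open hood, one of them lying in the tub, and nothing touched them.

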